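# Set the slip mixer to fast and start it

## Task

Start the slip mixer on fast: with your fingertips push the lever with the black grip from off, through the slow notch, until it sits in the fast notch at the far end of its swing, and only then press the green button right down and let it come up again. Just push and press: do not lift, tip or shove the lever unit along the bench, do not press the red button, leave everything else where it is and finish with your hand clear.

Things in the scene. Friction and masses are not known exactly. Their poses are not given: they have to be found in the camera images.
- lever_unit: grey cast lever unit of the slip mixer, loose on rubber feet, about 2.5 kg, slides if shoved. Base 140 mm along its x, 84 mm along its y; origin at the centre of its underside, z up. Its +x points away from the robot (within 30 degrees) and is the way the lever goes forward. Two dark upright half-round cheeks (radius 46 mm, top 78 mm above the bench) flank the lever
- pivot (a point): point on the lever's axis, 32 mm above the unit's origin; the lever swings about the unit's y axis through it. Painted marks on the cheeks: one white bar on the robot's side (off), one yellow on top (slow), two orange on the far side (fast)
- grip (a point): centre of the black roller grip across the lever's end: 28 mm in diameter, 40 mm long along the unit's y, turning freely on its pin, 100 mm from the pivot, on a 9 mm steel shaft. In the unit's frame it stands at x -41 mm, 123 mm high at off; x 0, 132 mm high at slow; x +41 mm, 123 mm high at fast, moving on an arc
- speed_lever (a joint): angle of the lever in rad, growing forward: 0 off (sprung notch), 0.42 slow (sprung notch, the first stage), 0.84 fast (sprung notch, end of travel; stop at 0.86). Pushing the grip out of off or slow takes about 6 N; past the ridge half way between two notches it springs into the next one by itself and stays there when let go
- start_button (a joint): travel of the green push button in m: 0 up, 0.007 fully down; 5 N hold it fully down and it springs back up
- start_button_top (a point): centre of the top face of the green button, 32 mm across, 76 mm above the bench, on a square grey station (66 mm wide foot) screwed to the bench; it is pressed straight down, 7 mm
- stop_button (a joint): travel of the red push button in m: 0 up, 0.007 fully down
- stop_button_top (a point): centre of the top face of the red button, 32 mm across, 76 mm above the bench, on a square yellow station (66 mm wide foot) of the same height, screwed to the bench; the two stations may stand either way round
- orange_jar: bystander: orange-brown glaze jar with white lid, 58 mm across, 80 mm tall; origin at the centre of its underside
- red_lid_jar: bystander: cream glaze jar with red lid, 52 mm across, 66 mm tall; origin at the centre of its underside
- tape_roll: bystander: roll of masking tape lying flat, 104 mm across, 25 mm tall; origin at the centre of its underside
- rubbing_stone: bystander: dark grey rubbing stone, 90 x 106 x 24 mm; origin at the centre of its underside
- dark_tile: bystander: dark blue crackle-glazed tile, 89 x 89 x 10 mm; origin at the centre of its underside
- shears: bystander: scissors with dark red handles lying flat, 201 x 88 x 10 mm; origin at the centre of its underside
- pencil: bystander: yellow pencil lying flat, 152 mm long; origin at the centre of its underside

How it is judged:
On the way, in this order (a step that is already met when the one before it is completed fails the run):
1. the lever sits in the fast notch (value of joint speed_lever above 0.77 rad), for 0.2 s.
2. the green button is pressed right down (value of joint start_button above 0.0055 m), for 0.05 s.
At the end, for the whole second after the job is handed in: The lever rests in the fast notch (over 0.77 rad), the green button has been pressed (over 5.5 mm) after that and is up again (under 1.5 mm), the red button is up, the lever unit stands flat within 40 mm of where it began and every bystander within 25 mm of its start (value of joint speed_lever above 0.77 rad and value of joint start_button below 0.0015 m and value of joint stop_button below 0.002 m and distance of lever_unit from where it was at the start of the episode below 0.04 m and angle between lever_unit's own z axis and vertical below 0.05 rad and linear speed of lever_unit below 0.01 m/s and distance of each of orange_jar, red_lid_jar, tape_roll, rubbing_stone, dark_tile, shears, pencil from where it was at the start of the episode below 0.025 m); the robot touches nothing.
It fails at once if the green button is pressed before the lever is at fast (value of joint start_button above 0.003 m and value of joint speed_lever below 0.72 rad).
It fails at once if the red button is pressed (value of joint stop_button above 0.003 m).
It fails at once if the lever unit is lifted (15 mm) or tipped (0.15 rad) (height (world z) of lever_unit above 0.015 m or angle between lever_unit's own z axis and vertical above 0.15 rad).
It fails at once if the lever unit is shoved along the bench more than 40 mm (distance of lever_unit from where it was at the start of the episode above 0.04 m).
It fails at once if a bystander is moved more than 25 mm (distance of any of orange_jar, red_lid_jar, tape_roll, rubbing_stone, dark_tile, shears, pencil from where it was at the start of the episode above 0.025 m).
It also fails if it takes over 48 s, if anything falls off the work surface, if the arm or the gripper's body presses on something with over 40 N, if the wrist force passes 120 N, or if a joint passes its speed limit or range.

## Robot

A 7-joint arm with a two-finger parallel gripper is mounted at the origin on a cart in front of the work surface, level with it; the furniture and walls round the work are solid. World frame = base frame: x ahead of the robot, y to its left, z up, the work surface at z = 0. Lengths are in m, angles in rad, forces in N, time in s.
With the tool pointing down it reaches from about 0.375 to 0.925 m from the base axis. Payload 3.1 kg.
Tool frame: the origin (TCP) lies between the finger pads; the fingertips stand 19 mm ahead of it and the grasp point (between the pads) is the TCP; z points along the fingers, y is the line along which they close (so a half turn about z gives the same grasp; the last joint's range is limited). The gripper opens to 85 mm and grips with 20 to 120 N. Pads are 22 mm wide; open, the fingers measure 114 mm over their backs; the gripper's body (76 mm by 85 mm) begins 54 mm behind the grasp point. The pads swing forward as they close: fully open they stand 13 mm farther back than shut.
Start: joints at [1.222, 0.383, 0.044, 1.598, -0.018, 1.161, -0.05], TCP at [0.161, -0.63, 0.25] pointing down, gripper open.
Joint ranges: [-2.61, 2.61], [-0.41, 2.15], [-1.48, 1.57], [0, 2.5], [-1.57, 4.71], [0.05, 1.97], [-2.85, 2.85]. Speed limits (rad/s): [2.79, 2.79, 3.14, 3.14, 3.14, 3.14, 3.14].

## Interface

Orientations are given as a unit quaternion [x, y, z, w].
In Python, from bench import move_ptp, movel, move_j, move_gripper, pause, inverse_kinematics, read_camera, camera_params, MotionError, sign_off, look_for, tip_of, read_time_s, read_qpos, read_joint_vel, read_effort, read_eef_pos, read_tcp_rot, read_ft_force, read_ft_torque, read_finger_gap, read_grasp_force gives the robot as it stands. Calls block until the motion is done:
- move_ptp(position, orientation): joint-space move of the TCP to a pose.
- movel(position, orientation=None, speed=0.15): straight line of the TCP; orientation=None keeps the orientation; speed is the mean speed in m/s.
- move_j(angles): joint-space move.
- move_gripper(opening, effort=None): finger opening in m; effort is the grip in N (None keeps the last); returns when the fingers have stopped.
- pause(seconds).
- inverse_kinematics(position, orientation): joint angles nearest the present ones, or None.
- read_camera(name): name is "side" or "top" or "wrist"; returns the picture (400x640x3 uint8, red, green, blue); there is no depth.
- camera_params(name): a dict with "K" (3x3 intrinsics, pixels), "dist_coeffs" ([k1, k2, p1, p2, k3] as OpenCV has them; the pictures are not rectified), "camera_from_world" (4x4, takes a point from world to camera coordinates). Camera axes: x right, y down, z forward; pixel columns grow to the right and rows downward; lengths in m; the calibration is good to about 2 mm. A picture is of the moment at which its call begins: read the wrist's pose just before it. camera_params takes no time and is no camera call; for the wrist camera it gives the pose at the moment of the call.
A pose or a line that the arm cannot do raises MotionError and nothing moves.
- sign_off(): hands the job in; it is judged then, once.
Trained networks look in the newest picture that a camera, given by its name, has taken for a name from the list of things; names that differ only in an ending like _2 or _b are one class to them, and where a whole thing is asked for, a point or a joint stands for the part that bears it (a point fixed in the world has none). Each returns a list of dicts, best first, with "confidence" (0 to 1); they miss things now and then, are a little off and sometimes report something else, mostly with a low value. They report only what shows in the picture. A call takes as long as a camera call.
- look_for(camera, name): "at" ([column, row] in pixels, amid what is visible of it).
- tip_of(camera, name): "at" ([column, row] in pixels: a listed point, or the origin of a listed thing).
Readings, each from a call of its own:
- read_time_s(): time.
- read_qpos(): joint angles.
- read_joint_vel(): joint speeds.
- read_effort(): joint torques, N m.
- read_eef_pos(): TCP position.
- read_tcp_rot(): TCP orientation.
- read_ft_force(): force on the tool from outside, world axes, zero at the start.
- read_ft_torque(): the same for the moment, N m.
- read_finger_gap(): finger opening in m.
- read_grasp_force(): force on a finger pad.
Only numpy, scipy, OpenCV 4.12 (cv2) and the standard library are available. Lean on these libraries where they do the work, as an engineer would, in place of code of your own. Each camera call takes 0.05 s, during which the arm holds its last target. There are 200 camera calls.

## Working session

There is one attempt and no reset: what is moved stays moved. The work goes in short steps, each a Python script; the robot and the scene stay as the last script left them, time stands still between calls to the robot, and variables do not carry over. Pictures are saved under pics/ and viewed, at most 10 in all, crops included, and the job is handed in when it is done.

```bash
mkdir -p pics; cat > h.py <<'E'
import numpy as np, cv2
from bench import *
def ray(cam,px,P=None):
    P=P or camera_params(cam);K=np.array(P["K"]);d=np.array(P["dist_coeffs"]);T=np.array(P["camera_from_world"])
    u=cv2.undistortPoints(np.array([[px]],float),K,d)[0,0]
    R=T[:3,:3];o=-R.T@T[:3,3];v=R.T@np.array([u[0],u[1],1]);return o,v/np.linalg.norm(v)
def atz(cam,px,z,P=None):
    o,v=ray(cam,px,P);return o+v*(z-o[2])/v[2]
def tri(rays):
    A=0;b=0
    for o,v in rays:
        M=np.eye(3)-np.outer(v,v);A=A+M;b=b+M@o
    return np.linalg.solve(A,b)
def save(cam,name):
    im=read_camera(cam);cv2.imwrite(f"pics/{name}.png",im[:,:,::-1]);return im
E
python3 - <<'E'
from h import *
Z=dict(grip=.123,pivot=.032,lever_unit=0,start_button_top=.076,stop_button_top=.076,orange_jar=0,red_lid_jar=0,tape_roll=0,rubbing_stone=0,dark_tile=0,shears=0,pencil=0)
ims=[save(c,c+"0") for c in("top","side")]
cv2.imwrite("pics/both.png",cv2.resize(np.vstack(ims),(480,600),interpolation=cv2.INTER_AREA)[:,:,::-1])
for c in("top","side"):
  for n in Z:
    r=tip_of(c,n)[:2]
    print(c,n,[(np.round(x["at"]).tolist(),round(x["confidence"],2),atz(c,x["at"],Z[n])[:2].round(3).tolist()) for x in r])
print(read_qpos(),read_eef_pos(),read_tcp_rot(),read_time_s())
E
```

```text
top grip [([255.0, 218.0], 0.61, [0.459, 0.167]), ([349.0, 214.0], 0.21, [0.478, -0.104])]
top pivot [([264.0, 208.0], 0.89, [0.501, 0.155]), ([350.0, 214.0], 0.28, [0.487, -0.112])]
top lever_unit [([270.0, 213.0], 0.89, [0.489, 0.141]), ([231.0, 251.0], 0.74, [0.365, 0.259])]
top start_button_top [([263.0, 207.0], 0.68, [0.5, 0.153]), ([350.0, 214.0], 0.45, [0.484, -0.109])]
top stop_button_top [([411.0, 204.0], 0.61, [0.519, -0.294]), ([270.0, 215.0], 0.55, [0.474, 0.133])]
top orange_jar [([320.0, 246.0], 0.55, [0.387, -0.02])]
top red_lid_jar [([330.0, 182.0], 0.67, [0.595, -0.049]), ([316.0, 246.0], 0.25, [0.388, -0.008])]
top tape_roll [([232.0, 252.0], 0.75, [0.363, 0.258])]
top rubbing_stone [([281.0, 148.0], 0.59, [0.702, 0.114]), ([266.0, 214.0], 0.46, [0.486, 0.154])]
top dark_tile [([439.0, 196.0], 0.77, [0.555, -0.399])]
top shears [([206.0, 199.0], 0.98, [0.53, 0.35])]
top pencil [([379.0, 186.0], 0.46, [0.583, -0.206])]
side grip [([325.0, 252.0], 0.73, [0.455, 0.166])]
side pivot [([311.0, 267.0], 0.91, [0.499, 0.148])]
side lever_unit [([310.0, 278.0], 0.7, [0.498, 
[... 186 characters left out ...]
_jar [([367.0, 239.0], 0.83, [0.399, -0.014])]
side red_lid_jar [([304.0, 218.0], 0.81, [0.589, -0.04]), ([310.0, 270.0], 0.48, [0.508, 0.133])]
side tape_roll [([352.0, 328.0], 0.56, [0.357, 0.266])]
side rubbing_stone [([242.0, 246.0], 0.74, [0.71, 0.116]), ([306.0, 216.0], 0.66, [0.586, -0.046])]
side dark_tile [([347.0, 190.0], 0.47, [0.507, -0.189])]
side shears [([268.0, 331.0], 0.97, [0.537, 0.336]), ([350.0, 152.0], 0.57, [0.552, -0.371])]
side pencil [([325.0, 177.0], 0.42, [0.592, -0.227])]
[ 1.22219101  0.38289745  0.04387666  1.59791667 -0.01785699  1.16120456
 -0.0499106 ] [ 0.16134077 -0.62965075  0.25026274] [ 9.92142762e-01  1.25110905e-01 -7.25050239e-06 -1.60474242e-05] 1.3
```

View pics/top0.png

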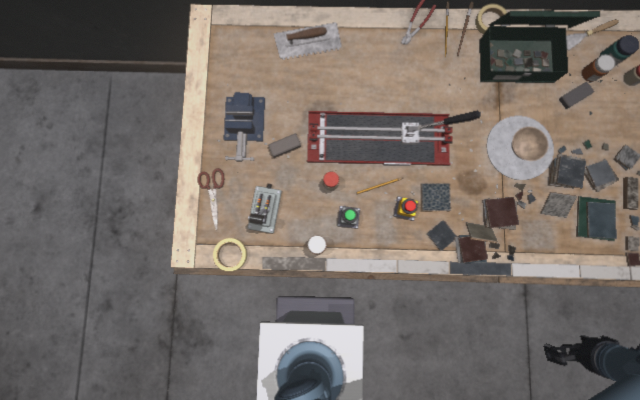

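View pics/side0.png

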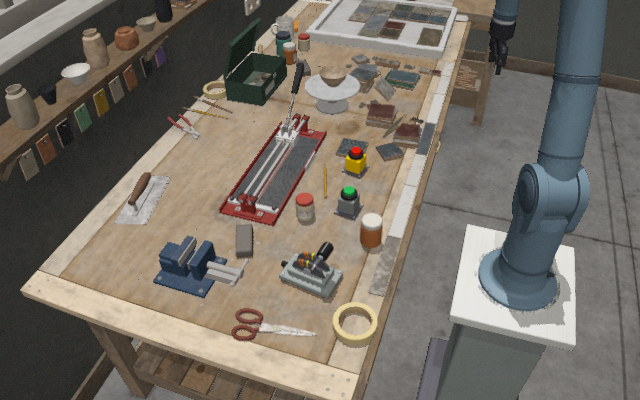

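The top view shows the lever unit at about (264,208), the green station at (349,214) and the red one at (409,206); the side view agrees. I'll fly high over them and look from close by.

```bash
cat >> h.py <<'E'
from scipy.spatial.transform import Rotation as Ro
def down(psi):  # tool z down, tool x at world angle psi
    return (Ro.from_euler('z',psi)*Ro.from_euler('x',np.pi)).as_quat()
E
python3 - <<'E'
from h import *
ims=[]
move_gripper(0.0)
for i,(p,names) in enumerate([((.45,-.11,.36),dict(start_button_top=.076,stop_button_top=.076)),((.42,.16,.36),dict(grip=.123,pivot=.032,lever_unit=0))]):
    move_ptp(np.array(p),down(0)); pause(.3)
    P=camera_params("wrist"); ims.append(save("wrist",f"w{i}"))
    T=np.array(P["camera_from_world"]); print("cam",-T[:3,:3].T@T[:3,3],T[:3,:3].round(2).tolist())
    for n,z in names.items():
        print(n,[(np.round(x["at"],1).tolist(),round(x["confidence"],2),atz("wrist",x["at"],z,P)[:2].round(4).tolist()) for x in tip_of("wrist",n)[:2]])
    print(read_qpos().round(3),read_time_s(),read_ft_force())
cv2.imwrite("pics/w.png",cv2.resize(np.vstack(ims),(480,600))[:,:,::-1])
E
```

```text
cam [ 0.52948269 -0.11121939  0.4819732 ] [[-0.0, -1.0, 0.0], [-0.95, 0.0, 0.31], [-0.31, 0.0, -0.95]]
start_button_top []
stop_button_top [([465.5, 108.3], 0.7, [0.5147, -0.2938])]
[ 0.618 -0.043 -0.448  1.863 -0.019  1.317 -1.396] 4.6833 [-0.09401819 -0.17126185  0.03475361]
cam [0.49996461 0.15799771 0.48199209] [[-0.0, -1.0, 0.0], [-0.95, 0.0, 0.31], [-0.31, 0.0, -0.95]]
grip [([315.5, 133.8], 0.64, [0.4592, 0.163])]
pivot [([319.7, 96.0], 0.89, [0.5, 0.1581])]
lever_unit [([320.7, 96.5], 0.82, [0.4993, 0.1567]), ([192.4, 71.9], 0.53, [0.5337, 0.341])]
[ 0.393 -0.076 -0.792  1.878 -0.056  1.318 -1.955] 6.2417 [ 0.57850726 -0.25464458 -0.12412777]
```

View pics/w.png

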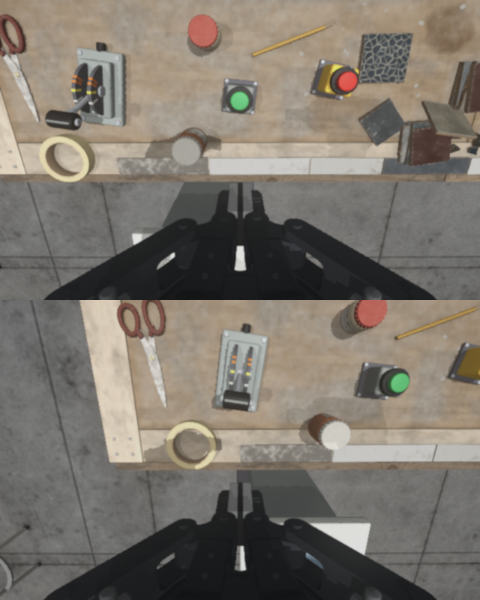

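The pictures show the green button at about (319,133) in w0. In w1 the black grip is at (316,134), with the unit turned about -0.12 rad, and this matches the networks. Now I'll push the grip in steps while watching force.

```bash
python3 - <<'E'
from h import *
yaw=-.12; o=np.array([.4998,.158]); u=np.array([np.cos(yaw),np.sin(yaw)]); q=down(yaw)
at=lambda s,z:np.array([*(o+s*u),z])
move_ptp(at(-.095,.25),q); movel(at(-.095,.129),q,speed=.1); pause(.2)
f0=read_ft_force()
for s in np.r_[-.08,-.07,np.arange(-.064,.0081,.006)]:
    movel(at(s,.129),q,speed=.04); f=read_ft_force()-f0
    print(round(s,3),(read_eef_pos()-at(s,.129)).round(4),f.round(1))
    if np.linalg.norm(f)>14: print("stop");break
pause(.3);print((read_ft_force()-f0).round(1),read_time_s())
ims=[save(c,c+"2") for c in("side","top")]
cv2.imwrite("pics/s2.png",np.hstack([cv2.resize(im,(400,400),interpolation=3)for im in (ims[0][220:320,260:360],ims[1][170:250,220:300])])[:,:,::-1])
E
```

```text
-0.08 [ 0.0002  0.     -0.0001] [-0.  -0.6  0.2]
-0.07 [0.0003 0.     0.    ] [ 0.8 -0.1 -0. ]
-0.064 [-0.0005 -0.0001 -0.0003] [-1.2  0.8 -0.4]
-0.058 [-0.0014 -0.0001 -0.0006] [-4.1  0.1 -0. ]
-0.052 [-0.0011 -0.0003 -0.0005] [-5.3 -0.4 -0.1]
-0.046 [0.0025 0.0002 0.001 ] [ 1.7 -0.3  0.8]
-0.04 [0.0011 0.     0.0004] [ 0.3 -0.8  0.1]
-0.034 [ 0.0004 -0.      0.    ] [ 0.3 -1.9 -0.6]
-0.028 [ 0.0004 -0.      0.    ] [ 1.4 -0.2  0.3]
-0.022 [-0.0004  0.     -0.0003] [-0.8 -0.2  0.5]
-0.016 [-0.001  -0.0001 -0.0005] [-3.5  0.8 -0.8]
-0.01 [-0.0004 -0.0003 -0.0002] [-3.6 -0.2  0.3]
-0.004 [0.0024 0.0001 0.001 ] [ 1.3 -0.6 -0.7]
0.002 [ 0.001  -0.      0.0004] [ 1.1 -0.5 -0.3]
0.008 [ 0.0004 -0.0001  0.    ] [ 0.5 -0.7  0.3]
[ 0.6 -0.   0.7] 13.45
```

View pics/s2.png

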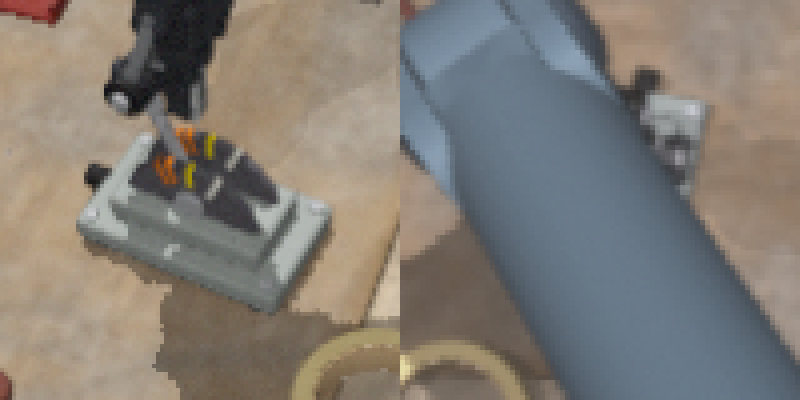

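The side view shows the lever at the far side by the orange marks, and the forces show two snaps. I'll retreat, check the grip position, then fix the green button's position and press it.

```bash
python3 - <<'E'
from h import *
yaw=-.12; o=np.array([.4998,.158]); u=np.array([np.cos(yaw),np.sin(yaw)]); q=down(yaw)
at=lambda s,z:np.array([*(o+s*u),z])
movel(at(-.03,.129),q,speed=.1); movel(at(-.04,.3),q,speed=.15)
move_ptp(at(-.08,.36),q);pause(.3)
P=camera_params("wrist");save("wrist","w3")
for n,z in dict(grip=.123,pivot=.032,lever_unit=0).items():
    print(n,[(round(x["confidence"],2),atz("wrist",x["at"],z,P)[:2].round(4).tolist()) for x in tip_of("wrist",n)[:1]])
move_ptp(np.array([.40,-.109,.30]),down(0));pause(.3)
P=camera_params("wrist");im=save("wrist","w4")
hsv=cv2.cvtColor(im,cv2.COLOR_RGB2HSV);m=cv2.inRange(hsv,(50,110,60),(80,255,255))
n,l,st,c=cv2.connectedComponentsWithStats(m);k=1+np.argmax(st[1:,4]);print(c[k],st[k])
print("green",atz("wrist",c[k],.076,P), [(x["at"],x["confidence"],atz("wrist",x["at"],.076,P)) for x in tip_of("wrist","start_button_top")[:2]],read_time_s())
E
```

```text
grip [(0.98, [0.5415, 0.1531])]
pivot [(0.77, [0.5018, 0.1608])]
lever_unit [(0.63, [0.5004, 0.1565])]
[319.54025045  94.93559928] [307  78  29  31 559]
green [ 0.4812797  -0.10844967  0.076     ] [([322.7, 94.5], 0.75, array([ 0.48172067, -0.11177977,  0.076     ]))] 17.7583
```

```bash
python3 -c "
import cv2,numpy as np
cv2.imwrite('pics/w34.png',np.vstack([cv2.resize(cv2.imread(f'pics/w{i}.png'),(480,300)) for i in (3,4)]))"
```

```text
(no output)
```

View pics/w34.png

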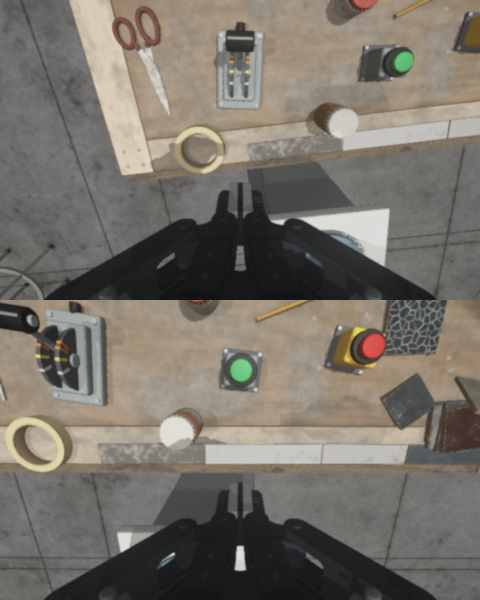

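The grip now sits at the far end, at (0.5415, 0.153), which is +41 mm. The unit has not moved. The green button is at pixel (320,95), or (0.481, -0.109) in the world frame.

```bash
python3 - <<'E'
from h import *
g=lambda z:np.array([.4815,-.109,z])
move_ptp(g(.20),down(0)); movel(g(.105),speed=.1); pause(.2); f0=read_ft_force()
for z in np.arange(.097,.0829,-.0015):
    movel(g(z),speed=.03); pause(.1); f=(read_ft_force()-f0)[2]; print(round(z,4),read_eef_pos()[2].round(4),f.round(1))
    if f>14: break
pause(.2); movel(g(.20),speed=.1); movel(g(.32),speed=.15); pause(.4)
P=camera_params("wrist"); save("wrist","w5"); save("side","side5"); print(read_time_s(),read_ft_force()-f0)
for n,z in dict(start_button_top=.076).items(): print(n,[(x["confidence"],atz("wrist",x["at"],z,P)) for x in tip_of("wrist",n)[:1]])
E
```

```text
0.097 0.097 1.7
0.0955 0.0956 1.4
0.094 0.0941 2.5
0.0925 0.0926 2.0
0.091 0.0911 3.4
0.0895 0.0901 7.9
0.088 0.0899 18.4
25.175 [-1.4237203   1.22253676  0.60797046]
start_button_top [(0.63, array([ 0.48162876, -0.11108873,  0.076     ]))]
```

The force rose steeply at the end of the 7 mm travel, so the button bottomed out. The hand is now clear at z = 0.32.

```bash
python3 -c "
from bench import *
print(sign_off())"
```

```text
the job is handed in; nothing more can be done
None
```

I pushed the lever into the fast notch, then pressed the green button right down and released it; the hand is clear and the job is handed in at about 25 s, though sign-off returned no verdict.

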